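Unlock the studio drawer chest

TASK

Take the key out of its wooden stand and put it in the lock on top of the small drawer chest. The slot inside is out of sight, so turn the key gently back and forth under light pressure until it drops fully home, then turn it clockwise as far as it goes to unlock the chest. Leave the key in the lock, let go of it, and do not force the lock or disturb the other things.

Things in the scene. Friction and masses are not known exactly. Their poses are not given: they have to be found in the camera images.
- key: Panel key, about 100 g, standing upright in the stand's hole. Origin: centre of the underside of its round steel collar (32 mm across, 4 mm thick); z up along the key. Above the collar is a flat black head, 34 mm along x, 10 mm thick along y, from 4 to 40 mm above the origin: pinch it across its thickness.
- key_tip (a point): Middle of the blade's tip, 27.5 mm below the key's origin, axes as the key's. Below the collar comes a round barrel 20 mm across and 17.5 mm long with a chamfered foot, then the flat blade: 16 mm along x, 5 mm thick along y, 10 mm long, the same after a half turn.
- stand: Fixed wooden block 70 x 70 x 40 mm with a hole 23 mm across and 34 mm deep in the middle of its top, in which the key stands, its collar resting on the top. Origin: centre of its underside.
- chest: Fixed wooden drawer chest, 240 mm (x) by 280 mm (y) and 110 mm high. Origin: centre of its underside; its drawer fronts face its -x. A round steel lock barrel 54 mm across stands 34 mm high on the middle of its top, with a small tab sticking out of its rim towards the chest's front right corner (midway between -x and -y).
- lock_mouth (a point): Centre of the lock's open mouth, at the top of the lock barrel, 144 mm above the table; z up, x and y as the chest's. The bore is vertical, 23 mm across; a rubber dust shield hides its inside but does not resist. The key is home when its collar rests on the mouth. More than 40 N of contact between key and lock, pressing and twisting together (a twist of about 0.3 N m), damages it.
- plug_face (a point): Centre of the plug's flat face, 20 mm below the mouth, axes as the chest's. Its unseen slot, 18.5 x 7 mm, 12 mm deep, lies when locked within 0.55 rad either way of the line through the tab (the chest's x axis turned by +45 degrees). The plug yields on a spring: 2 N to start, 1.5 N per mm, hard stop after 4 mm (8 N). Until blade and slot line up the collar stays 3.5 mm or more above the mouth.
- plug (a joint): Turn of the lock plug from its locked position: 0 locked, growing clockwise seen from above, stop at 0.65 rad (unlocked). It does not tell where the slot lies. It is stiff (about 0.09 N m) and stays where it is left.
- jar: Bystander: closed glass jar, 60 mm across, 75 mm high, loose. Origin: centre of its underside.
- tin: Bystander: can, 52 mm across, 90 mm high, loose. Origin: centre of its underside.
- dish: Bystander: small white bowl on top of the chest, 44 mm across, 22 mm high, loose. Origin: centre of its underside.
Not all that is in view belongs to the job. What is meant by the key is not blue or purple, and is the smaller of those in its own colour.

How it is judged:
By the outcome, as a careful person would: the job done as asked, in the order asked, and still so for the second after the job is handed in, with the robot touching nothing.
It also fails if it takes over 72 s, if anything falls off the work surface, if the arm or the gripper's body presses on something with over 40 N, if the wrist force passes 120 N, or if a joint passes its speed limit or range.

ROBOT

A 6-joint arm with a two-finger parallel gripper is mounted at the origin on the work surface. World frame = base frame: x ahead of the robot, y to its left, z up, the work surface at z = 0. Lengths are in mm, angles in rad, forces in N, time in s.
With the tool pointing down it reaches from about 275 to 1000 mm from the base axis. Payload 8.4 kg.
Tool frame: the origin (TCP) lies midway between the tips of the shut fingers; the grasp point (between the pads) lies 19 mm behind it; z points along the fingers, y is the line along which they close (so a half turn about z gives the same grasp; the last joint's range is limited). The gripper opens to 85 mm and grips with 20 to 120 N. Pads are 22 mm wide; open, the fingers measure 114 mm over their backs; the gripper's body (76 mm by 85 mm) begins 54 mm behind the grasp point. The pads swing forward as they close: fully open they stand 13 mm farther back than shut.
Start: joints at [-1.341, 0.353, 1.633, -0, 1.155, -0.002], TCP at [143.579, -608.287, 231.281] pointing down, gripper open.
Joint ranges: [-2.63, 2.63], [-0.92, 2.1], [0.06, 2.66], [-1.3, 4.44], [0, 2.69], [-3.02, 3.02]. Speed limits (rad/s): [2.22, 2.22, 2.79, 3.14, 3.14, 3.14].

INTERFACE

Orientations are given as [roll, pitch, yaw] about the fixed x, y, z axes, in that order (R = Rz(yaw) Ry(pitch) Rx(roll)).
In Python, from rig import telemetry, optics, r gives the robot as it stands.
- The arm moves only by the tool play_rows, never from a script. Its arguments are lists of equal length, an entry for each row: "dp": the shift along the tool's x, y, z in units of 40 mm (1.0 is 40 mm), a list of three; "rot": the turn, a rotation vector about the tool's x, y, z in units of 6 degrees (1.0 is 6 degrees), a list of three. In form: {"dp": [[tx, ty, tz], ...], "rot": [[ax, ay, az], ...]}. A call has 1 to 5 rows; each row is the pose to reach, as a shift and turn from the pose commanded when the call began, along the tool's axes at that moment; what a row does not reach only later rows make up. A row lasts 1/12 s, in which the tool goes at most 41.7 mm and 7.16 degrees, less where a joint would pass 70% of its speed; a pose out of reach is approached as far as the arm can. A call with a gripper value outside its range is refused whole. "fingers" is the opening, from 0 (shut) to 1 (fully open), set as the call begins (left out, the last holds). The fingers move at their own pace and stop on an object; "grip_force" is the grip in N (left out, the last holds). Time passes only in rows, so rows that repeat a pose let the fingers close. It gives the time, the measured TCP pose, the force, the opening and the grip force at its end, in the units of the state.
- telemetry.sense(): the state, without advancing time (a new reading comes with each control period).
- optics.grab_frame(name): name is "side" or "top" or "wrist"; returns a dict with "color" (400x640x3 uint8, red, green, blue), "mtx" (3x3 intrinsics, pixels), "R" (3x3) and "t" (3): a world point X has camera coordinates R X + t; the wrist camera has in their place "mount" (4x4, takes a point from camera to tool coordinates, whose origin is the TCP and whose axes are the flange's). Camera axes: x right, y down, z forward; pixel columns grow to the right and rows downward; lengths in mm; the calibration is good to about 2 mm. A picture is of the moment at which its call begins: read the wrist's pose just before it. There is no depth.
- r.sign_off(): hands the job in; it is judged then, once.
The state is a dict: "clock": time; "qpos": joint angles; "qvel": joint speeds; "joint_efforts": joint torques, N m; "eef_pos": TCP position; "tcp_rot": TCP orientation; "contact_force": force on the tool from outside, world axes, zero at the start; "wrist_torque": the same for the moment, N m; "opening": opening from 0.0 (shut) to 1.0 (fully open); "grasp_force": force on a finger pad.
Only numpy, scipy, OpenCV 4.12 (cv2) and the standard library are available. Lean on these libraries where they do the work, as an engineer would, in place of code of your own. Each camera call takes 0.05 s, during which the arm holds its last target. There are 200 camera calls.

## Working session

There is one attempt and no reset: what is moved stays moved. The work goes in short steps, Python scripts to look and compute and a tool call to move; the robot and the scene stay as the last step left them, time stands still between calls to the robot, and variables do not carry over. Pictures are saved under pics/ and viewed, at most 10 in all, crops included, and the job is handed in when it is done.

Besides the shell and the picture viewer there is one more tool, called after ">>>" by a JSON object that holds its "fn" and its "kwargs". play_rows: Moves the arm, as the interface text tells. Its arguments: {"type":"object","properties":{"dp":{"type":"array"},"rot":{"type":"array"},"fingers":{"type":"number"},"grip_force":{"type":"number"}},"required":["dp","rot"]}

```bash
mkdir -p pics; ls
python3 - <<'E'
from rig import telemetry, optics
import cv2
print(telemetry.sense())
for n in ("side","top"):
    f=optics.grab_frame(n); cv2.imwrite(f"pics/{n}0.png",f["color"][:,:,::-1]); print(n,f["mtx"].tolist(),f["R"].tolist(),f["t"].tolist())
E
```

```text
pics
{'clock': 0.0, 'qpos': array([-1.34139853e+00,  3.53652477e-01,  1.63416697e+00,  9.94771482e-06,
        1.15524089e+00, -2.40568462e-03]), 'qvel': array([-9.53003480e-04,  7.88327784e-05,  1.98220549e-03, -1.40208234e-03,
       -2.19616857e-04,  1.82860140e-03]), 'joint_efforts': array([ 3.18549592e-04, -6.05253983e+01, -3.42062545e+01, -5.19969706e-05,
        9.11536772e-03,  5.64763383e-06]), 'eef_pos': array([ 143.46681172, -607.78694577,  230.54495294]), 'tcp_rot': array([-3.14012500e+00, -1.26259251e-05,  2.31799451e-01]), 'contact_force': array([ 0.10762888, -0.42022003,  0.11688642]), 'wrist_torque': array([-0.03657315,  0.01442418,  0.0152644 ]), 'grasp_force': 0.0, 'opening': 1.0016658449594744}
side [[435.34276654929073, 0.0, 322.01596389581874], [0.0, 435.34276654929073, 200.45289025725393], [0.0, 0.0, 1.0]] [[-0.7072772366213986, -0.706887484027532, 0.008306351932317333], [-0.38335795002982087, 0.3736442241503248, -0.8446458878773014], [0.5939659861525164, -0.6005831155504849, -0.5352609911151207]] [467.53557058673573, 295.75836550418177, 771.2831824210783]
top [[424.7625759309793, 0.0, 316.03092326546374], [0.0, 424.7625759309793, 207.15168158353436], [0.0, 0.0, 1.0]] [[-0.025115135643795528, -0.9996113286438266, -0.012100479681311544], [-0.9951786625362502, 0.02614805487220734, -0.09452887843913264], [0.0948085417784391, 0.009668033581040026, -0.995448577040784]] [76.17733800891756, 629.9313147096632, 1049.8057049538595]
```

View pics/top0.png

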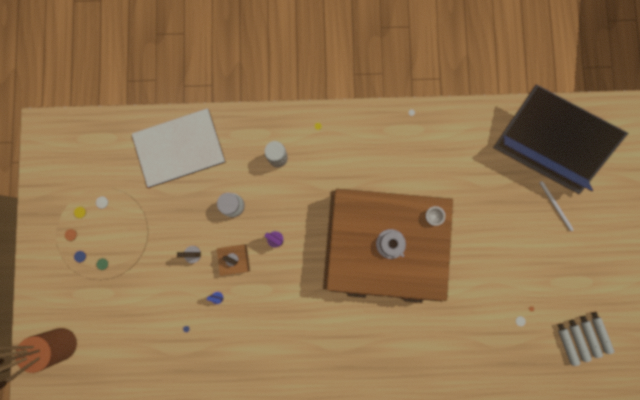

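View pics/side0.png

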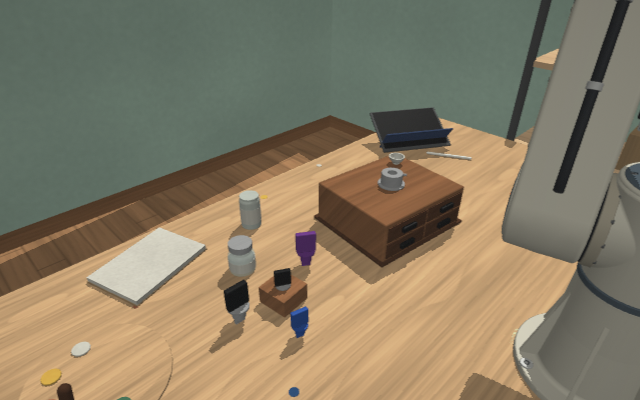

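Candidates in the top view are: black key in the stand (230,259), bigger black key beside it (188,255), purple (275,239) and blue (215,298). The one in the stand fits, being the smaller black one. I'll confirm it in an enlarged crop and also get the lock's position.

```bash
cat > h.py <<'E'
import numpy as np, cv2
def ray(f,uv,z):
    R=np.array(f["R"]);t=np.array(f["t"]);K=np.array(f["mtx"])
    d=R.T@np.linalg.solve(K,[uv[0],uv[1],1.]);c=-R.T@t
    return c+d*(z-c[2])/d[2]
E
python3 - <<'E'
from rig import optics
import cv2,numpy as np
from h import *
f=optics.grab_frame("top");s=optics.grab_frame("side")
np.savez("cams.npz",**{a+b:np.array(c[b]) for a,c in(("t",f),("s",s)) for b in("mtx","R","t")})
for n,uv,z in [("keyhead",(231,259),80),("lock",(392,244),144),("chestTL",(334,190),110),("chestTR",(453,199),110),("chestBR",(446,299),110),("chestBL",(326,291),110),("jar",(229,205),75),("tin",(275,153),90),("big",(188,255),60),("dish",(436,216),132)]:
    print(n,ray(f,uv,z).round(1))
a=f["color"][235:285,165:265,::-1]; b=f["color"][180:310,320:460,::-1]; c=s["color"][225:345,215:335,::-1]
a=cv2.resize(a,(400,200),interpolation=cv2.INTER_CUBIC); b=cv2.resize(b,(400,372),interpolation=cv2.INTER_CUBIC); c=cv2.resize(c,(400,400),interpolation=cv2.INTER_CUBIC)
im=np.zeros((580,800,3),np.uint8); im[:200,:400]=a; im[205:577,:400]=b; im[:400,400:]=c
cv2.imwrite("pics/crop1.png",im)
E
```

```text
keyhead [507.2 266.9  80. ]
lock [ 533.1 -110.   144. ]
chestTL [663.7  15.7 110. ]
chestTR [ 634.9 -263.   110. ]
chestBR [ 404.2 -234.1  110. ]
chestBL [429.   41.1 110. ]
jar [638.3 272.1  75. ]
tin [761.  155.9  90. ]
big [519.1 376.9  60. ]
dish [ 594.4 -215.2  132. ]
```

View pics/crop1.png

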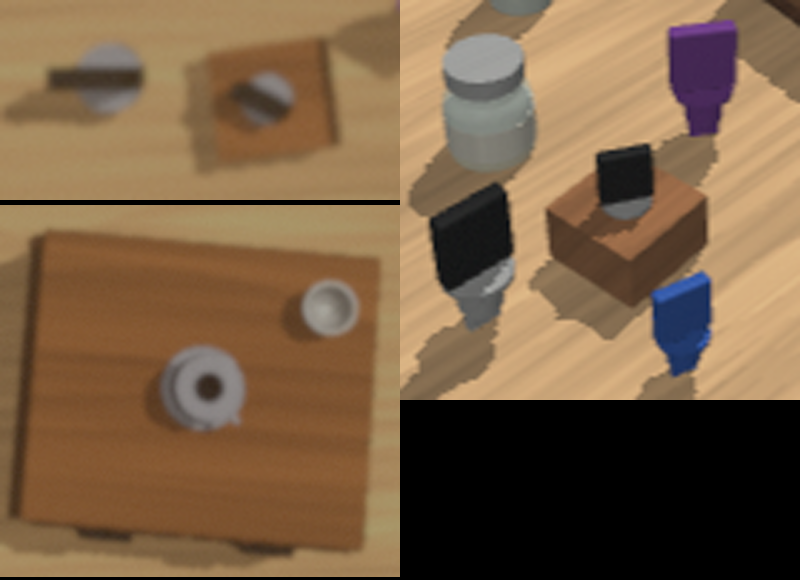

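The side crop shows a small black key seated in the stand (crop 625,175) and a larger black key standing free (470,240). The stand key is the one meant. The lock mouth is at top pixel (392.8,243.7), and the tab points to lower right, agreeing with a chest yaw of about -6°.

>>> {"fn": "play_rows", "kwargs": {"dp": [[0.6,-0.8,0],[1.2,-1.6,0],[1.8,-2.4,0],[2.4,-3.2,0],[3.0,-4.0,0]], "rot": [[0,0,-0.5],[0,0,-1],[0,0,-1.5],[0,0,-2],[0,0,-2.5]], "fingers": 1}}

```text
clock: 0.62
eef_pos: [223.8, -423.2, 231.1]
tcp_rot: [-3.141, -0.0, 0.496]
contact_force: [0.8, 0.3, 0.2]
opening: 1.0
grasp_force: 0.0
```

```bash
cat >> h.py <<'E'
from scipy.spatial.transform import Rotation as Rn
def need(p,yaw=None):
    "shift / rotvec in move units from the measured pose to TCP p, pointing down with yaw"
    from rig import telemetry
    s=telemetry.sense();R=Rn.from_euler("xyz",s["tcp_rot"])
    print("t",round(s["clock"],2),"p",s["eef_pos"].round(1),"rot",s["tcp_rot"].round(3),"F",s["contact_force"].round(1),"T",s["wrist_torque"].round(2),"op",round(s["opening"],3))
    if yaw is None: yaw=s["tcp_rot"][2]
    G=Rn.from_euler("xyz",[np.pi,0,yaw])
    print("dp",(R.inv().apply(np.array(p)-s["eef_pos"])/40).round(3),"rot",((R.inv()*G).as_rotvec(degrees=True)/6).round(3))
E
python3 -c "
from h import *
need([507,267,200],1.08)"
```

```text
t 0.62 p [ 223.8 -423.2  231.1] rot [-3.141 -0.     0.496] F [0.8 0.3 0.2] T [-0.   -0.04 -0.05] op 1.0
dp [ 14.433 -11.811   0.781] rot [-2.00e-03 -2.00e-03 -5.58e+00]
```

>>> {"fn": "play_rows", "kwargs": {"dp": [[0.77,-0.63,0],[1.54,-1.26,0],[2.31,-1.89,0],[3.08,-2.52,0],[3.85,-3.15,0]], "rot": [[0,0,0],[0,0,0],[0,0,0],[0,0,0],[0,0,0]]}}

```text
clock: 1.03
eef_pos: [299.7, -239.3, 231.4]
tcp_rot: [3.141, -0.0, 0.493]
contact_force: [2.9, -0.0, -0.3]
opening: 1.0
grasp_force: 0.0
```

>>> {"fn": "play_rows", "kwargs": {"dp": [[0.77,-0.63,0],[1.54,-1.26,0],[2.31,-1.89,0],[3.08,-2.52,0],[3.85,-3.15,0]], "rot": [[0,0,0],[0,0,0],[0,0,0],[0,0,0],[0,0,0]]}}

```text
clock: 1.45
eef_pos: [375.7, -55.2, 231.6]
tcp_rot: [3.141, -0.001, 0.493]
contact_force: [0.6, -0.2, -0.8]
opening: 0.997
grasp_force: 0.0
```

>>> {"fn": "play_rows", "kwargs": {"dp": [[0.77,-0.63,0],[1.54,-1.26,0],[2.31,-1.89,0],[3.08,-2.52,0],[3.85,-3.15,0]], "rot": [[0,0,-1],[0,0,-2],[0,0,-3],[0,0,-4],[0,0,-5]]}}

```text
clock: 1.87
eef_pos: [451.6, 129.0, 231.3]
tcp_rot: [3.141, -0.0, 1.023]
contact_force: [1.2, -1.1, -0.9]
opening: 0.995
grasp_force: 0.0
```

```bash
python3 -c "
from h import *
need([507,267,200],1.08)"
```

```text
t 1.87 p [451.6 129.  231.3] rot [ 3.141 -0.     1.023] F [ 1.2 -1.1 -0.9] T [ 0.01  0.02 -0.09] op 0.995
dp [ 3.667 -0.615  0.784] rot [ 0.002 -0.001 -0.546]
```

>>> {"fn": "play_rows", "kwargs": {"dp": [[0.9,-0.15,0],[1.8,-0.3,0],[2.7,-0.45,0],[3.67,-0.6,0],[3.67,-0.6,0]], "rot": [[0,0,-0.5],[0,0,-0.5],[0,0,-0.5],[0,0,-0.5],[0,0,-0.5]]}}

```text
clock: 2.28
eef_pos: [510.5, 269.9, 231.2]
tcp_rot: [3.141, -0.004, 1.072]
contact_force: [0.1, -0.5, 0.4]
opening: 0.999
grasp_force: 0.0
```

Run:
```python
from h import *
from rig import optics
need([507,267,200],1.08)
f=optics.grab_frame("wrist");cv2.imwrite("pics/w1.png",f["color"][:,:,::-1])
print(np.array(f["mtx"]).round(1).tolist(),np.array(f["mount"]).round(4).tolist())
```

```text
t 2.28 p [510.5 269.9 231.2] rot [ 3.141 -0.004  1.072] F [ 0.1 -0.5  0.4] T [-0.03 -0.01  0.05] op 0.999
dp [-0.109 -0.042  0.779] rot [ 0.005 -0.034 -0.077]
[[310.3, 0.0, 319.7], [0.0, 310.3, 196.0], [0.0, 0.0, 1.0]] [[0.0005, -0.9591, -0.2832, 72.3614], [1.0, 0.0002, 0.0009, 0.2455], [-0.0008, -0.2832, 0.9591, -143.347], [0.0, 0.0, 0.0, 1.0]]
```

View pics/w1.png

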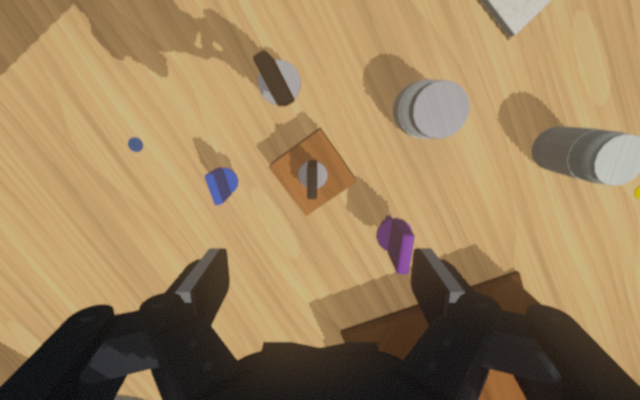

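The wrist view shows the stand key at about (312,178) with its head almost along tool x. The purple key is at (395,240). I'll enlarge it with a model overlay.

```bash
cat >> h.py <<'E'
def wcam(s,f):
    "camera->world rotation and origin"
    R=Rn.from_euler("xyz",s["tcp_rot"]).as_matrix();M=np.array(f["mount"])
    return R@M[:3,:3], R@M[:3,3]+s["eef_pos"]
def wray(s,f,uv,z):
    A,c=wcam(s,f);d=A@np.linalg.solve(np.array(f["mtx"]),[uv[0],uv[1],1.]);return c+d*(z-c[2])/d[2]
def wproj(s,f,P):
    A,c=wcam(s,f);q=np.array(f["mtx"])@(A.T@(np.atleast_2d(P)-c).T);return (q[:2]/q[2]).T
E
python3 - <<'E'
from h import *
from rig import optics,telemetry
s=telemetry.sense();f=optics.grab_frame("wrist")
x0,y0,k=255,110,6
im=cv2.resize(f["color"][y0:y0+100,x0:x0+120,::-1],None,fx=k,fy=k,interpolation=cv2.INTER_CUBIC)
cv2.imwrite("pics/w1c.png",im)
for uv in [(312,178),(319,129),(270,165),(355,180),(307,214)]: print(uv,wray(s,f,uv,40).round(1))
print(wray(s,f,(395,235),10).round(1),wray(s,f,(404,255),60).round(1))
E
```

```text
(312, 178) [499.3 266.2  40. ]
(319, 129) [531.5 309.1  40. ]
(270, 165) [466.1 300.8  40. ]
(355, 180) [540.  241.5  40. ]
(307, 214) [473.9 232.1  40. ]
[552.1 145.1  10. ] [549.7 143.7  60. ]
```

View pics/w1c.png

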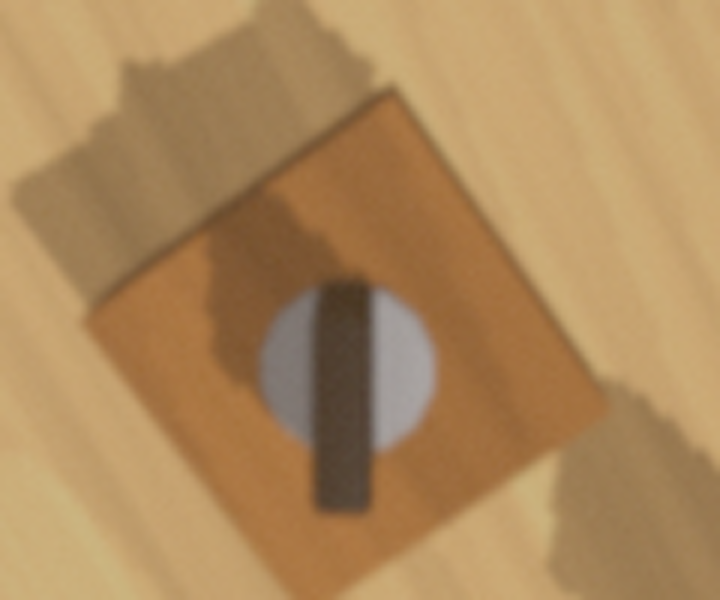

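Run:
```python
from h import *
from rig import optics,telemetry
s=telemetry.sense();f=optics.grab_frame("wrist")
c=wray(s,f,(255+348.5/6,110+368/6),44);print(c.round(1))
w=np.array([np.cos(1.072),np.sin(1.072),0]);v=np.array([-w[1],w[0],0])
for yaw in (1.04,1.072,1.1):
    w=np.array([np.cos(yaw),np.sin(yaw),0]);v=np.array([-w[1],w[0],0])
    P=[[c[0],c[1],80]+17*a*w+5*b*v for a,b in((1,1),(1,-1),(-1,-1),(-1,1))]
    print(yaw,((wproj(s,f,P)-[255,110])*6).round(0).tolist())
need([c[0],c[1],40+22-0+0],1.072)
```

```text
[503.3 270.9  44. ]
1.04 [[315.0, 309.0], [378.0, 311.0], [372.0, 516.0], [311.0, 514.0]]
1.072 [[312.0, 310.0], [375.0, 310.0], [375.0, 515.0], [314.0, 515.0]]
1.1 [[309.0, 311.0], [372.0, 309.0], [378.0, 514.0], [317.0, 516.0]]
t 2.43 p [507.6 264.3 230.7] rot [-3.141e+00  1.000e-03  1.071e+00] F [-0.4 -1.  -0.1] T [ 0.05  0.02 -0.02] op 1.003
dp [ 0.1   -0.171  4.217] rot [-0.006  0.013 -0.013]
```

```bash
cat >> h.py <<'E'
def keyfit(s,f,c0,yaw0,ztop,m=14):
    "fit x,y of dark head (10x34x36 box, top at ztop) via centroid of dark mask vs model hull"
    g=f["color"].max(2)
    def mod(c,yaw):
        w=np.array([np.cos(yaw),np.sin(yaw),0]);v=np.array([-w[1],w[0],0])
        P=[np.array([c[0],c[1],z])+17*a*w+5*b*v for z in(ztop,ztop-36) for a in(1,-1) for b in(1,-1)]
        M=np.zeros((1600,2560),np.uint8);cv2.fillConvexPoly(M,cv2.convexHull((wproj(s,f,P)*4+1.5).round().astype(np.int32)),255)
        return cv2.resize(M,(640,400),interpolation=cv2.INTER_AREA)
    def st(W):
        mm=cv2.moments(W.astype(np.float32));return np.array([mm["m10"],mm["m01"]])/mm["m00"],.5*np.arctan2(2*mm["mu11"],mm["mu20"]-mm["mu02"])%np.pi,mm["m00"]
    c=np.array(c0,float);yaw=yaw0
    for _ in range(5):
        M=mod(c,yaw);roi=cv2.dilate(M,np.ones((m,m)))>0
        D=((g<95)&roi)*255
        (a,ta,na),(b,tb,nb)=st(D),st(M)
        c+=(wray(s,f,a,ztop-10)-wray(s,f,b,ztop-10))[:2]
        yaw-=(ta-tb)
    return c,yaw,na/nb
E
python3 - <<'E'
from h import *
from rig import optics,telemetry
s=telemetry.sense();f=optics.grab_frame("wrist")
print(f["color"][165:205:4,300:326:3].max(2))
c,y,q=keyfit(s,f,(503,268),1.072,80);print(c,y,q)
need([c[0],c[1],80],y)
E
```

```text
[[129 130 106  80  79  83 155 164 169]
 [129 126 106  82  81  85 156 165 167]
 [130 127 108  80  81  83 158 164 168]
 [168 140 111  82  82  85 156 165 163]
 [171 174 143  81  82  86 155 156 158]
 [170 171 151  84  86  90 166 162 154]
 [172 171 151  85  86  90 168 168 163]
 [172 171 168 167 168 165 169 169 169]
 [171 173 171 170 173 173 168 170 184]
 [173 171 174 171 170 174 189 197 193]]
[504.17347532 274.54450451] 1.0672627169524331 0.7491796313539021
t 2.48 p [507.5 263.7 230.9] rot [-3.141e+00  1.000e-03  1.070e+00] F [-0.3 -0.2 -0.3] T [-0.02  0.05  0.04] op 1.001
dp [ 0.203 -0.202  3.772] rot [-0.005  0.011  0.023]
```

>>> {"fn": "play_rows", "kwargs": {"dp": [[0.05,-0.06,0.7],[0.15,-0.19,1.4],[0.15,-0.19,2],[0.15,-0.19,2],[0.15,-0.19,2]], "rot": [[0,0,0],[0,0,0],[0,0,0],[0,0,0],[0,0,0]]}}

```text
clock: 2.9
eef_pos: [503.5, 271.8, 150.9]
tcp_rot: [-3.14, 0.002, 1.069]
contact_force: [1.2, 0.0, 1.6]
opening: 1.001
grasp_force: 0.0
```

>>> {"fn": "play_rows", "kwargs": {"dp": [[0,0,0],[0,0,0],[0,0,0]], "rot": [[0,0,0],[0,0,0],[0,0,0]]}}

```text
clock: 3.15
eef_pos: [505.3, 273.4, 153.0]
tcp_rot: [3.14, -0.002, 1.069]
contact_force: [0.8, -0.3, -0.3]
opening: 0.998
grasp_force: 0.0
```

Run:
```python
from h import *
from rig import optics,telemetry
s=telemetry.sense();f=optics.grab_frame("wrist")
for c0 in ((503,270),):
    c,y,q=keyfit(s,f,c0,1.07,80);print(c,y,q)
need([c[0],c[1],49],y)
y=1.07
w=np.array([np.cos(y),np.sin(y),0]);v=np.array([-w[1],w[0],0])
im=f["color"][:,:,::-1].copy()
im=cv2.resize(im,None,fx=4,fy=4,interpolation=cv2.INTER_CUBIC)
for z in (80,44):
  P=[[c[0],c[1],z]+17*a*w+5*b*v for a,b in((1,1),(1,-1),(-1,-1),(-1,1))]
  cv2.polylines(im,[(wproj(s,f,P)*4+1.5).astype(np.int32)],True,(0,255,0),1)
t=np.linspace(0,6.28,40);P=[[c[0]+16*np.cos(a),c[1]+16*np.sin(a),44] for a in t]
cv2.polylines(im,[(wproj(s,f,P)*4+1.5).astype(np.int32)],True,(0,0,255),1)
u=wproj(s,f,[c[0],c[1],60])[0]*4;print(u)
cv2.imwrite("pics/w2.png",im[int(u[1])-240:int(u[1])+240,int(u[0])-240:int(u[0])+240])
```

```text
[504.24030986 274.38646735] 1.0722897209359867 0.8155832632616108
t 3.2 p [505.1 273.4 152.8] rot [ 3.140e+00 -2.000e-03  1.069e+00] F [-0.6  1.2  0.1] T [ 0.02 -0.01  0.03] op 1.003
dp [ 0.006 -0.035  2.594] rot [ 0.012 -0.019 -0.029]
[1268.76802133  795.55639569]
```

View pics/w2.png

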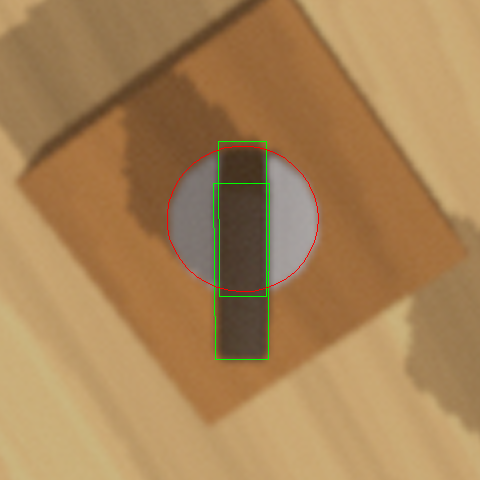

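The overlay fits: the key is at (504.2, 274.4) with yaw 1.07. I'll descend and grip.

>>> {"fn": "play_rows", "kwargs": {"dp": [[0,-0.03,0.8],[0,-0.03,1.5],[0,-0.03,2.1],[0,-0.03,2.45],[0,-0.03,2.6]], "rot": [[0,0,0],[0,0,0],[0,0,0],[0,0,0],[0,0,0]], "fingers": 1}}

```text
clock: 3.62
eef_pos: [502.4, 273.3, 45.7]
tcp_rot: [-3.14, 0.002, 1.07]
contact_force: [0.7, -0.8, -0.1]
opening: 0.996
grasp_force: 0.0
```

>>> {"fn": "play_rows", "kwargs": {"dp": [[0,0,0],[0,0,0],[0,0,0],[0,0,0],[0,0,0]], "rot": [[0,0,0],[0,0,0],[0,0,0],[0,0,0],[0,0,0]], "fingers": 0, "grip_force": 25}}

```text
clock: 4.03
eef_pos: [503.9, 274.1, 48.4]
tcp_rot: [3.141, -0.002, 1.07]
contact_force: [-0.1, 0.5, 0.2]
opening: 0.302
grasp_force: 0.0
```

>>> {"fn": "play_rows", "kwargs": {"dp": [[0,0,0],[0,0,0],[0,0,0],[0,0,0],[0,0,0]], "rot": [[0,0,0],[0,0,0],[0,0,0],[0,0,0],[0,0,0]]}}

```text
clock: 4.45
eef_pos: [503.7, 274.0, 48.0]
tcp_rot: [3.141, -0.001, 1.07]
contact_force: [-0.8, -0.7, 7.6]
opening: 0.114
grasp_force: 26.5
```

>>> {"fn": "play_rows", "kwargs": {"dp": [[0,0,0],[0,0,0],[0,0,-0.3],[0,0,-0.7],[0,0,-1.2]], "rot": [[0,0,0],[0,0,0],[0,0,0],[0,0,0],[0,0,0]], "grip_force": 60}}

```text
clock: 4.87
eef_pos: [502.5, 273.3, 95.4]
tcp_rot: [-3.14, 0.002, 1.07]
contact_force: [0.1, 0.7, -1.1]
opening: 0.105
grasp_force: 58.4
```

>>> {"fn": "play_rows", "kwargs": {"dp": [[0,0,-0.8],[0,0,-1.6],[0,0,-2.4],[0,0,-3],[0,0,-3.2]], "rot": [[0,0,0],[0,0,0],[0,0,0],[0,0,0],[0,0,0]]}}

```text
clock: 5.28
eef_pos: [504.8, 274.6, 228.1]
tcp_rot: [3.138, -0.005, 1.07]
contact_force: [0.6, 0.4, -1.2]
opening: 0.107
grasp_force: 58.5
```

>>> {"fn": "play_rows", "kwargs": {"dp": [[0,0,0],[0,0,0],[0,0,0]], "rot": [[0,0,0],[0,0,0],[0,0,0]]}}

```text
clock: 5.53
eef_pos: [502.3, 273.2, 221.5]
tcp_rot: [-3.14, 0.002, 1.07]
contact_force: [-0.9, 0.0, -0.9]
opening: 0.108
grasp_force: 58.5
```

Run:
```python
from h import *
from rig import optics,telemetry
s=telemetry.sense();f=optics.grab_frame("wrist")
need([533,-110,220],0.9)
p=s["eef_pos"];y=1.07;off=8 if 0 else s["eef_pos"][2]-48+40
w=np.array([np.cos(y),np.sin(y),0]);v=np.array([-w[1],w[0],0])
im=cv2.resize(f["color"][:,:,::-1],None,fx=4,fy=4,interpolation=cv2.INTER_CUBIC)
t=np.linspace(0,6.28,60)
for r,h,col in((16,4,(0,0,255)),(16,0,(0,160,255)),(10,-17.5,(255,0,0))):
  P=[[p[0]+r*np.cos(a),p[1]+r*np.sin(a),off+h] for a in t]
  cv2.polylines(im,[(wproj(s,f,P)*4+1.5).astype(np.int32)],True,col,1)
P=[[p[0],p[1],off-27.5]+8*a*w+2.5*b*v for a,b in((1,1),(1,-1),(-1,-1),(-1,1))]
cv2.polylines(im,[(wproj(s,f,P)*4+1.5).astype(np.int32)],True,(0,255,0),1)
u=wproj(s,f,[p[0],p[1],off])[0]*4;print(u)
cv2.imwrite("pics/w3.png",im[max(0,int(u[1])-250):int(u[1])+250,int(u[0])-300:int(u[0])+300])
```

```text
t 5.58 p [502.3 273.2 221.3] rot [-3.14e+00  3.00e-03  1.07e+00] F [-0.5  0.6 -2.2] T [-0.04  0.   -0.03] op 0.114
dp [-8.032  5.277  0.046] rot [-0.015  0.027  1.619]
[1276.07119724  982.62088798]
```

View pics/w3.png

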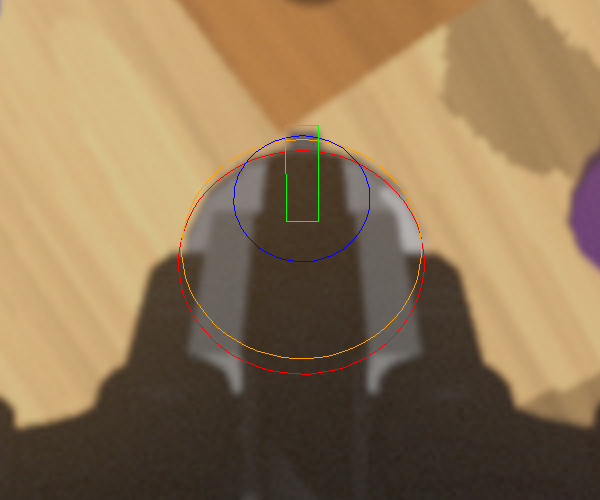

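The held key matches the model (collar ellipse, blade end at (302,130)), so the key axis sits on the TCP axis. Next I'll move beside the lock for a look.

>>> {"fn": "play_rows", "kwargs": {"dp": [[-0.8,0.4,0],[-1.6,0.8,0],[-2.4,1.2,0],[-3.2,1.6,0],[-4,2,0]], "rot": [[0,0,0],[0,0,0],[0,0,0],[0,0,0],[0,0,0]]}}

```text
clock: 6.0
eef_pos: [495.4, 93.4, 221.7]
tcp_rot: [-3.139, 0.002, 1.07]
contact_force: [0.6, 0.1, -1.0]
opening: 0.111
grasp_force: 58.6
```

>>> {"fn": "play_rows", "kwargs": {"dp": [[-0.8,0.4,0],[-1.6,0.8,0],[-2.4,1.2,0],[-3.2,1.6,0],[-4,2,0]], "rot": [[0,0,0.7],[0,0,1.4],[0,0,2.1],[0,0,2.8],[0,0,3.7]]}}

```text
clock: 6.42
eef_pos: [488.6, -85.3, 221.8]
tcp_rot: [-3.14, 0.002, 0.679]
contact_force: [0.8, 0.4, -0.3]
opening: 0.108
grasp_force: 58.6
```

```bash
python3 -c "
from h import *
need([486,-148,215],.68)"
```

```text
t 6.42 p [488.6 -85.3 221.8] rot [-3.14e+00  2.00e-03  6.79e-01] F [ 0.8  0.4 -0.3] T [-0.01 -0.07 -0.01] op 0.108
dp [-1.035  1.179  0.17 ] rot [-0.019  0.016 -0.011]
```

>>> {"fn": "play_rows", "kwargs": {"dp": [[-0.5,0.6,0],[-1.03,1.18,0.1],[-1.03,1.18,0.1],[-1.03,1.18,0.1],[-1.03,1.18,0.1]], "rot": [[0,0,0],[0,0,0],[0,0,0],[0,0,0],[0,0,0]]}}

```text
clock: 6.83
eef_pos: [486.9, -146.0, 218.1]
tcp_rot: [-3.139, 0.001, 0.681]
contact_force: [-0.1, 1.0, -1.2]
opening: 0.108
grasp_force: 58.7
```

>>> {"fn": "play_rows", "kwargs": {"dp": [[0,0,0],[0,0,0]], "rot": [[0,0,0],[0,0,0]]}}

```text
clock: 7.0
eef_pos: [487.6, -145.3, 219.0]
tcp_rot: [-3.141, 0.0, 0.684]
contact_force: [0.6, -0.2, -0.6]
opening: 0.108
grasp_force: 58.7
```

Run:
```python
from h import *
from rig import optics,telemetry
s=telemetry.sense();f=optics.grab_frame("wrist")
need([486,-148,215],.68)
c=(533,-110)
im=cv2.resize(f["color"][:,:,::-1],None,fx=3,fy=3,interpolation=cv2.INTER_CUBIC)
t=np.linspace(0,6.28,60)
for r,h,col in((27,144,(0,0,255)),(11.5,144,(0,255,0))):
  P=[[c[0]+r*np.cos(a),c[1]+r*np.sin(a),h] for a in t]
  cv2.polylines(im,[(wproj(s,f,P)*3+1).astype(np.int32)],True,col,1)
u=wproj(s,f,[*c,144])[0]*3;x0,y0=int(u[0])-300,max(0,int(u[1])-270);print(x0,y0)
cv2.imwrite("pics/w4.png",im[y0:y0+560,x0:x0+600])
import pickle;pickle.dump((s,{k:np.array(f[k]) for k in f}),open("w4.pkl","wb"))
```

```text
t 7.05 p [ 487.7 -145.3  219.2] rot [-3.141  0.     0.684] F [ 0.5 -0.4 -0.6] T [ 0.02 -0.    0.02] op 0.109
dp [-0.075  0.025  0.104] rot [-0.003  0.001  0.034]
663 111
```

View pics/w4.png

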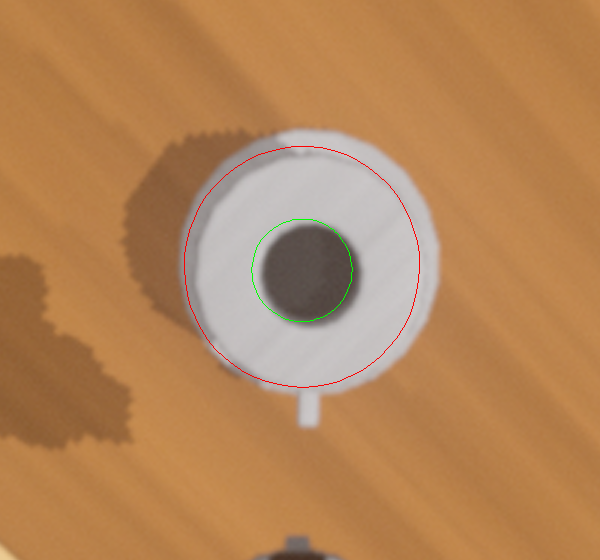

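The mouth is at crop (311,274), slightly right of and below the prediction. The tab is straight below at (309,408), so its line lies along tool x (yaw about 0.68).

Run:
```python
from h import *
import pickle
s,f=pickle.load(open("w4.pkl","rb"))
m=wray(s,f,((663+310.5)/3,(111+273.5)/3),144);print("mouth",m.round(1))
tab=wray(s,f,((663+309)/3,(111+415)/3),120);print("tab",tab, np.arctan2(*(m-tab)[1::-1]))
p=s["eef_pos"];R=Rn.from_euler("xyz",s["tcp_rot"])
for a,b in((1,1),(1,-1)): print((wproj(s,f,p+R.apply([8*a,2.5*b,35.5]))*3-[663,111]).round(1))
for yw in(.68,1.2):need([m[0],m[1],205],yw)
```

```text
mouth [ 533.8 -112.2  144. ]
tab [ 503.94372457 -136.67383916  120.        ] 0.6871477811147155
[[307.1 531.9]]
[[282.6 531.9]]
t 7.05 p [ 487.7 -145.3  219.2] rot [-3.141  0.     0.684] F [ 0.5 -0.4 -0.6] T [ 0.02 -0.    0.02] op 0.109
dp [1.417 0.085 0.354] rot [-0.003  0.001  0.034]
t 7.05 p [ 487.7 -145.3  219.2] rot [-3.141  0.     0.684] F [ 0.5 -0.4 -0.6] T [ 0.02 -0.    0.02] op 0.109
dp [1.417 0.085 0.354] rot [-3.000e-03 -0.000e+00 -4.931e+00]
```

>>> {"fn": "play_rows", "kwargs": {"dp": [[0.4,0.02,0],[0.8,0.04,0],[1.2,0.06,0.1],[1.43,0.066,0.3],[1.43,0.066,0.35]], "rot": [[0,0,-1.1],[0,0,-2.2],[0,0,-3.3],[0,0,-4.4],[0,0,-5.2]]}}

```text
clock: 7.47
eef_pos: [534.9, -110.4, 204.6]
tcp_rot: [3.141, -0.001, 1.235]
contact_force: [-0.6, -0.9, -1.6]
opening: 0.112
grasp_force: 58.8
```

>>> {"fn": "play_rows", "kwargs": {"dp": [[0,0,0],[0,0,0],[0,0,0],[0,0,0]], "rot": [[0,0,0],[0,0,0],[0,0,0],[0,0,0]]}}

```text
clock: 7.8
eef_pos: [533.7, -112.3, 205.6]
tcp_rot: [3.141, -0.0, 1.225]
contact_force: [0.7, -0.8, -1.5]
opening: 0.108
grasp_force: 58.8
```

Run:
```python
from h import *
need([533.6,-111.3,175],1.23)
```

```text
t 7.8 p [ 533.7 -112.3  205.6] rot [ 3.141 -0.     1.225] F [ 0.7 -0.8 -1.5] T [-0.   -0.08  0.02] op 0.108
dp [ 0.024 -0.011  0.766] rot [ 0.005 -0.    -0.051]
```

>>> {"fn": "play_rows", "kwargs": {"dp": [[0.02,-0.01,0.25],[0.02,-0.01,0.5],[0.02,-0.01,0.7],[0.02,-0.01,0.82],[0.02,-0.01,0.82]], "rot": [[0,0,0],[0,0,0],[0,0,0],[0,0,0],[0,0,0]]}}

```text
clock: 8.22
eef_pos: [532.5, -111.3, 170.7]
tcp_rot: [-3.139, 0.0, 1.226]
contact_force: [-0.5, 0.1, -0.7]
opening: 0.11
grasp_force: 58.8
```

>>> {"fn": "play_rows", "kwargs": {"dp": [[0,0,0.05],[0,0,0.1],[0,0,0.15],[0,0,0.2],[0,0,0.2]], "rot": [[0,0,0],[0,0,0],[0,0,0],[0,0,0],[0,0,0]]}}

```text
clock: 8.63
eef_pos: [533.5, -111.4, 164.2]
tcp_rot: [-3.141, 0.0, 1.227]
contact_force: [-0.3, 0.5, -1.1]
opening: 0.105
grasp_force: 58.8
```

Run:
```python
from h import *
need([533.6,-111.3,160],1.23)
```

```text
t 8.63 p [ 533.5 -111.4  164.2] rot [-3.141  0.     1.227] F [-0.3  0.5 -1.1] T [-0.01 -0.04 -0.04] op 0.105
dp [0.005 0.002 0.106] rot [-0.003  0.    -0.033]
```

>>> {"fn": "play_rows", "kwargs": {"dp": [[0,0,0.03],[0,0,0.06],[0,0,0.1],[0,0,0.12],[0,0,0.12]], "rot": [[0,0,0],[0,0,0],[0,0,0],[0,0,0],[0,0,0]]}}

```text
clock: 9.05
eef_pos: [533.6, -111.5, 159.6]
tcp_rot: [-3.141, 0.0, 1.227]
contact_force: [-1.0, 0.3, -0.2]
opening: 0.11
grasp_force: 58.9
```

>>> {"fn": "play_rows", "kwargs": {"dp": [[0,0,0.02],[0,0,0.03],[0,0,0.04],[0,0,0.04],[0,0,0.04]], "rot": [[0,0,0],[0,0,0],[0,0,0],[0,0,0],[0,0,0]]}}

```text
clock: 9.47
eef_pos: [533.7, -111.5, 158.3]
tcp_rot: [3.141, -0.0, 1.227]
contact_force: [-0.5, -0.6, 2.5]
opening: 0.109
grasp_force: 59.4
```

>>> {"fn": "play_rows", "kwargs": {"dp": [[0,0,0.03],[0,0,0.03],[0,0,0.03]], "rot": [[0,0,0],[0,0,0],[0,0,0]]}}

```text
clock: 9.72
eef_pos: [533.7, -111.5, 157.0]
tcp_rot: [3.141, -0.0, 1.227]
contact_force: [-1.1, 0.6, 5.0]
opening: 0.108
grasp_force: 59.6
```

>>> {"fn": "play_rows", "kwargs": {"dp": [[0,0,0],[0,0,0],[0,0,0],[0,0,0],[0,0,0]], "rot": [[0,0,0.2],[0,0,0.4],[0,0,0.6],[0,0,0.8],[0,0,1]]}}

```text
clock: 10.13
eef_pos: [533.9, -111.5, 157.0]
tcp_rot: [3.141, -0.0, 1.12]
contact_force: [0.2, -0.0, 4.9]
opening: 0.106
grasp_force: 59.6
```

>>> {"fn": "play_rows", "kwargs": {"dp": [[0,0,0],[0,0,0],[0,0,0],[0,0,0],[0,0,0]], "rot": [[0,0,0.2],[0,0,0.4],[0,0,0.6],[0,0,0.8],[0,0,1]]}}

```text
clock: 10.55
eef_pos: [533.7, -111.5, 156.9]
tcp_rot: [3.141, -0.0, 1.015]
contact_force: [0.9, -0.6, 4.6]
opening: 0.109
grasp_force: 59.6
```

>>> {"fn": "play_rows", "kwargs": {"dp": [[0,0,0],[0,0,0],[0,0,0],[0,0,0],[0,0,0]], "rot": [[0,0,0.2],[0,0,0.4],[0,0,0.6],[0,0,0.8],[0,0,1]]}}

```text
clock: 10.97
eef_pos: [533.5, -111.4, 156.8]
tcp_rot: [-3.141, 0.0, 0.91]
contact_force: [0.6, 0.4, 3.3]
opening: 0.103
grasp_force: 59.6
```

>>> {"fn": "play_rows", "kwargs": {"dp": [[0,0,0],[0,0,0],[0,0,0],[0,0,0],[0,0,0]], "rot": [[0,0,0.2],[0,0,0.4],[0,0,0.6],[0,0,0.8],[0,0,1]]}}

```text
clock: 11.38
eef_pos: [533.3, -111.5, 156.5]
tcp_rot: [-3.141, 0.0, 0.806]
contact_force: [0.3, -1.2, -0.9]
opening: 0.107
grasp_force: 58.7
```

Force dropped, so the plug has popped up onto the blade. I'll ease down.

>>> {"fn": "play_rows", "kwargs": {"dp": [[0,0,0.02],[0,0,0.04],[0,0,0.06],[0,0,0.06],[0,0,0.06]], "rot": [[0,0,0.1],[0,0,0.2],[0,0,0.2],[0,0,0.2],[0,0,0.2]]}}

```text
clock: 11.8
eef_pos: [533.6, -111.5, 154.4]
tcp_rot: [-3.142, 0.0, 0.787]
contact_force: [-0.2, -0.3, 1.0]
opening: 0.107
grasp_force: 59.1
```

Run:
```python
from h import *
need([533.6,-111.3,152],.68)
```

```text
t 11.8 p [ 533.6 -111.5  154.4] rot [-3.142  0.     0.787] F [-0.2 -0.3  1. ] T [-0.09 -0.02 -0.04] op 0.107
dp [ 0.004 -0.003  0.06 ] rot [-1.000e-03  1.000e-03  1.022e+00]
```

>>> {"fn": "play_rows", "kwargs": {"dp": [[0,0,0.01],[0,0,0.02],[0,0,0.03],[0,0,0.03],[0,0,0.03]], "rot": [[0,0,0],[0,0,0],[0,0,0],[0,0,0],[0,0,0]]}}

```text
clock: 12.22
eef_pos: [533.6, -111.5, 153.3]
tcp_rot: [3.142, -0.0, 0.787]
contact_force: [0.8, -0.6, 1.7]
opening: 0.107
grasp_force: 59.2
```

>>> {"fn": "play_rows", "kwargs": {"dp": [[0,0,0.01],[0,0,0.02],[0,0,0.03],[0,0,0.03],[0,0,0.03]], "rot": [[0,0,0],[0,0,0],[0,0,0],[0,0,0],[0,0,0]]}}

```text
clock: 12.63
eef_pos: [533.7, -111.5, 152.1]
tcp_rot: [3.141, -0.0, 0.787]
contact_force: [0.2, -0.8, 1.3]
opening: 0.106
grasp_force: 59.5
```

>>> {"fn": "play_rows", "kwargs": {"dp": [[0,0,0.01],[0,0,0.02],[0,0,0.02],[0,0,0.02]], "rot": [[0,0,0],[0,0,0],[0,0,0],[0,0,0]]}}

```text
clock: 12.97
eef_pos: [533.7, -111.5, 152.1]
tcp_rot: [3.141, -0.0, 0.787]
contact_force: [-2.9, 1.4, 9.8]
opening: 0.105
grasp_force: 60.7
```

>>> {"fn": "play_rows", "kwargs": {"dp": [[0,0,0.01],[0,0,0.02],[0,0,0.02],[0,0,0.02]], "rot": [[0,0,0],[0,0,0],[0,0,0],[0,0,0]]}}

```text
clock: 13.3
eef_pos: [533.7, -111.5, 152.0]
tcp_rot: [3.141, -0.0, 0.787]
contact_force: [-6.1, 0.9, 19.0]
opening: 0.107
grasp_force: 62.0
```

>>> {"fn": "play_rows", "kwargs": {"dp": [[0,0,-0.03],[0,0,-0.035],[0,0,-0.035]], "rot": [[0,0,0],[0,0,0],[0,0,0]]}}

```text
clock: 13.55
eef_pos: [533.7, -111.5, 152.1]
tcp_rot: [3.141, -0.0, 0.787]
contact_force: [-1.3, -0.2, 6.8]
opening: 0.107
grasp_force: 60.1
```

>>> {"fn": "play_rows", "kwargs": {"dp": [[0,0,0],[0,0,0],[0,0,0],[0,0,0],[0,0,0]], "rot": [[0,0,0.4],[0,0,0.8],[0,0,1.2],[0,0,1.6],[0,0,2]]}}

```text
clock: 13.97
eef_pos: [534.0, -111.5, 152.1]
tcp_rot: [3.141, -0.0, 0.575]
contact_force: [0.0, 0.5, 6.8]
opening: 0.108
grasp_force: 59.8
```

Run:
```python
from h import *
need([533.6,-111.3,152],.0)
```

```text
t 13.97 p [ 534.  -111.5  152.1] rot [ 3.141 -0.     0.575] F [0.  0.5 6.8] T [0.05 0.04 0.03] op 0.108
dp [-0.005 -0.009  0.002] rot [ 3.000e-03 -5.000e-03  5.495e+00]
```

>>> {"fn": "play_rows", "kwargs": {"dp": [[0,0,0],[0,0,0],[0,0,0],[0,0,0],[0,0,0]], "rot": [[0,0,0.3],[0,0,0.6],[0,0,0.9],[0,0,1.2],[0,0,1.5]]}}

```text
clock: 14.38
eef_pos: [534.0, -111.4, 152.1]
tcp_rot: [3.141, -0.001, 0.419]
contact_force: [0.1, -0.4, 7.1]
opening: 0.109
grasp_force: 59.9
```

Run:
```python
from h import *
need([533.6,-111.3,152],.0)
```

```text
t 14.38 p [ 534.  -111.4  152.1] rot [ 3.141e+00 -1.000e-03  4.190e-01] F [ 0.1 -0.4  7.1] T [ 0.07 -0.03  0.15] op 0.109
dp [-0.007 -0.007  0.002] rot [ 2.000e-03 -6.000e-03  4.002e+00]
```

>>> {"fn": "play_rows", "kwargs": {"dp": [[0,0,0],[0,0,0],[0,0,0],[0,0,0],[0,0,0]], "rot": [[0,0,0.4],[0,0,0.8],[0,0,1.2],[0,0,1.6],[0,0,2]]}}

```text
clock: 14.8
eef_pos: [534.0, -111.7, 152.1]
tcp_rot: [3.141, -0.001, 0.209]
contact_force: [-0.0, -1.4, 6.0]
opening: 0.108
grasp_force: 59.8
```

Run:
```python
from h import *
need([533.6,-111.3,152],.0)
```

```text
t 14.8 p [ 534.  -111.7  152.1] rot [ 3.141e+00 -1.000e-03  2.090e-01] F [-0.  -1.4  6. ] T [-0.17 -0.03  0.12] op 0.108
dp [-0.009 -0.011  0.001] rot [ 0.005 -0.007  1.998]
```

>>> {"fn": "play_rows", "kwargs": {"dp": [[0,0,0],[0,0,0],[0,0,0],[0,0,0],[0,0,0]], "rot": [[0,0,0.2],[0,0,0.4],[0,0,0.6],[0,0,0.8],[0,0,1]]}}

```text
clock: 15.22
eef_pos: [534.1, -111.8, 152.1]
tcp_rot: [3.141, -0.001, 0.106]
contact_force: [0.4, -1.2, 5.9]
opening: 0.106
grasp_force: 59.7
```

Run:
```python
from h import *
need([533.6,-111.3,152],.0)
```

```text
t 15.22 p [ 534.1 -111.8  152.1] rot [ 3.141e+00 -1.000e-03  1.060e-01] F [ 0.4 -1.2  5.9] T [-0.28 -0.05  0.14] op 0.106
dp [-0.01  -0.013  0.002] rot [ 0.006 -0.008  1.008]
```

>>> {"fn": "play_rows", "kwargs": {"dp": [[0,0,0],[0,0,0],[0,0,0]], "rot": [[0,0,0.15],[0,0,0.3],[0,0,0.4]]}}

```text
clock: 15.47
eef_pos: [534.0, -111.8, 152.1]
tcp_rot: [3.141, -0.001, 0.064]
contact_force: [0.1, -1.3, 5.4]
opening: 0.101
grasp_force: 59.7
```

Run:
```python
from h import *
need([533.6,-111.3,152],.0)
```

```text
t 15.47 p [ 534.  -111.8  152.1] rot [ 3.141e+00 -1.000e-03  6.400e-02] F [ 0.1 -1.3  5.4] T [-0.3   0.01  0.12] op 0.101
dp [-0.01  -0.014  0.002] rot [ 0.006 -0.008  0.609]
```

>>> {"fn": "play_rows", "kwargs": {"dp": [[0,0,0],[0,0,0],[0,0,0]], "rot": [[0,0,0.15],[0,0,0.3],[0,0,0.4]]}}

```text
clock: 15.72
eef_pos: [534.1, -111.9, 152.1]
tcp_rot: [3.141, -0.001, 0.022]
contact_force: [0.4, -2.2, 4.6]
opening: 0.111
grasp_force: 59.7
```

Run:
```python
from h import *
need([533.6,-111.3,152],.0)
```

```text
t 15.72 p [ 534.1 -111.9  152.1] rot [ 3.141e+00 -1.000e-03  2.200e-02] F [ 0.4 -2.2  4.6] T [-0.33 -0.03  0.11] op 0.111
dp [-0.012 -0.014  0.002] rot [ 0.007 -0.009  0.209]
```

>>> {"fn": "play_rows", "kwargs": {"dp": [[0,0,0],[0,0,0],[0,0,0]], "rot": [[0,0,0.15],[0,0,0.3],[0,0,0.3]]}}

```text
clock: 15.97
eef_pos: [534.1, -111.9, 152.1]
tcp_rot: [3.141, -0.001, -0.01]
contact_force: [-0.1, -2.3, 6.4]
opening: 0.108
grasp_force: 59.7
```

Run:
```python
from h import *
need([533.6,-111.3,152],.0)
```

```text
t 15.97 p [ 534.1 -111.9  152.1] rot [ 3.141e+00 -1.000e-03 -1.000e-02] F [-0.1 -2.3  6.4] T [-0.37 -0.05  0.05] op 0.108
dp [-0.012 -0.014  0.002] rot [ 0.007 -0.009 -0.091]
```

>>> {"fn": "play_rows", "kwargs": {"dp": [[0,0,0],[0,0,0],[0,0,0]], "rot": [[0,0,0.15],[0,0,0.3],[0,0,0.3]]}}

```text
clock: 16.22
eef_pos: [534.1, -111.9, 152.1]
tcp_rot: [3.141, -0.001, -0.041]
contact_force: [-0.4, -2.4, 4.6]
opening: 0.108
grasp_force: 59.7
```

Run:
```python
from h import *
need([533.6,-111.3,152],.0)
```

```text
t 16.22 p [ 534.1 -111.9  152.1] rot [ 3.141e+00 -1.000e-03 -4.100e-02] F [-0.4 -2.4  4.6] T [-0.33 -0.02  0.1 ] op 0.108
dp [-0.012 -0.015  0.002] rot [ 0.008 -0.008 -0.392]
```

>>> {"fn": "play_rows", "kwargs": {"dp": [[0,0,0],[0,0,0],[0,0,0]], "rot": [[0,0,0.15],[0,0,0.3],[0,0,0.3]]}}

```text
clock: 16.47
eef_pos: [534.0, -111.9, 152.1]
tcp_rot: [3.141, -0.001, -0.072]
contact_force: [0.8, -1.8, 5.3]
opening: 0.105
grasp_force: 59.7
```

Run:
```python
from h import *
need([533.6,-111.3,152],.0)
```

```text
t 16.47 p [ 534.  -111.9  152.1] rot [ 3.141e+00 -1.000e-03 -7.200e-02] F [ 0.8 -1.8  5.3] T [-0.4  -0.01  0.11] op 0.105
dp [-0.012 -0.015  0.002] rot [ 0.008 -0.008 -0.692]
```

>>> {"fn": "play_rows", "kwargs": {"dp": [[0,0,0],[0,0,0],[0,0,0]], "rot": [[0,0,0.15],[0,0,0.25],[0,0,0.25]]}}

```text
clock: 16.72
eef_pos: [534.1, -112.0, 152.1]
tcp_rot: [3.141, -0.001, -0.098]
contact_force: [-0.3, -1.4, 4.5]
opening: 0.106
grasp_force: 59.7
```

Run:
```python
from h import *
need([533.6,-111.3,152],.0)
```

```text
t 16.72 p [ 534.1 -112.   152.1] rot [ 3.141e+00 -1.000e-03 -9.800e-02] F [-0.3 -1.4  4.5] T [-0.36 -0.05  0.05] op 0.106
dp [-0.013 -0.015  0.002] rot [ 0.008 -0.009 -0.938]
```

>>> {"fn": "play_rows", "kwargs": {"dp": [[0,0,0],[0,0,0],[0,0,0]], "rot": [[0,0,0.15],[0,0,0.25],[0,0,0.25]]}}

```text
clock: 16.97
eef_pos: [534.1, -112.0, 152.1]
tcp_rot: [3.141, -0.001, -0.124]
contact_force: [-0.6, -3.0, 6.1]
opening: 0.109
grasp_force: 59.7
```

Run:
```python
from h import *
need([533.6,-111.3,152],.0)
```

```text
t 16.97 p [ 534.1 -112.   152.1] rot [ 3.141e+00 -1.000e-03 -1.240e-01] F [-0.6 -3.   6.1] T [-0.5  -0.05  0.1 ] op 0.109
dp [-0.014 -0.016  0.002] rot [ 0.009 -0.009 -1.188]
```

>>> {"fn": "play_rows", "kwargs": {"dp": [[0,0,0],[0,0,0],[0,0,0]], "rot": [[0,0,0.15],[0,0,0.25],[0,0,0.25]]}}

```text
clock: 17.22
eef_pos: [534.1, -112.0, 152.1]
tcp_rot: [3.141, -0.001, -0.151]
contact_force: [0.7, -3.3, 4.3]
opening: 0.106
grasp_force: 59.7
```

Run:
```python
from h import *
need([533.6,-111.3,152],.0)
```

```text
t 17.22 p [ 534.1 -112.   152.1] rot [ 3.141e+00 -1.000e-03 -1.510e-01] F [ 0.7 -3.3  4.3] T [-0.49 -0.01  0.1 ] op 0.106
dp [-0.014 -0.016  0.002] rot [ 0.009 -0.009 -1.438]
```

>>> {"fn": "play_rows", "kwargs": {"dp": [[0,0,0],[0,0,0],[0,0,0]], "rot": [[0,0,0.15],[0,0,0.25],[0,0,0.25]]}}

```text
clock: 17.47
eef_pos: [534.1, -112.0, 152.1]
tcp_rot: [3.141, -0.001, -0.177]
contact_force: [0.1, -3.2, 5.6]
opening: 0.109
grasp_force: 59.7
```

Run:
```python
from h import *
need([533.6,-111.3,152],.0)
```

```text
t 17.47 p [ 534.1 -112.   152.1] rot [ 3.141e+00 -1.000e-03 -1.770e-01] F [ 0.1 -3.2  5.6] T [-0.47  0.01  0.05] op 0.109
dp [-0.014 -0.016  0.002] rot [ 0.009 -0.009 -1.688]
```

>>> {"fn": "play_rows", "kwargs": {"dp": [[0,0,0],[0,0,0],[0,0,0]], "rot": [[0,0,0.15],[0,0,0.25],[0,0,0.25]]}}

```text
clock: 17.72
eef_pos: [534.0, -112.1, 152.1]
tcp_rot: [3.141, -0.001, -0.203]
contact_force: [-0.2, -3.0, 5.6]
opening: 0.106
grasp_force: 59.7
```

Run:
```python
from h import *
need([533.6,-111.3,152],.0)
```

```text
t 17.72 p [ 534.  -112.1  152.1] rot [ 3.141e+00 -1.000e-03 -2.030e-01] F [-0.2 -3.   5.6] T [-0.51 -0.02  0.06] op 0.106
dp [-0.015 -0.017  0.003] rot [ 0.01  -0.009 -1.938]
```

>>> {"fn": "play_rows", "kwargs": {"dp": [[0,0,0],[0,0,0],[0,0,0]], "rot": [[0,0,0.15],[0,0,0.3],[0,0,0.3]]}}

```text
clock: 17.97
eef_pos: [534.0, -112.1, 152.1]
tcp_rot: [3.141, -0.001, -0.235]
contact_force: [0.2, -3.2, 5.6]
opening: 0.105
grasp_force: 59.7
```

Run:
```python
from h import *
from rig import optics,telemetry
need([533.6,-111.3,152],.0)
s=telemetry.sense();f=optics.grab_frame("wrist")
im=cv2.resize(f["color"][:,:,::-1],None,fx=4,fy=4,interpolation=cv2.INTER_CUBIC)
cv2.imwrite("pics/w5.png",im[700:1250,976:1576])
T=[]
for _ in range(8):
    optics.grab_frame("wrist");q=telemetry.sense();T.append([*q["contact_force"],q["wrist_torque"][2]])
print(np.mean(T,0).round(3),np.std(T,0).round(3))
```

```text
t 17.97 p [ 534.  -112.1  152.1] rot [ 3.141e+00 -1.000e-03 -2.350e-01] F [ 0.2 -3.2  5.6] T [-0.58  0.04  0.11] op 0.105
dp [-0.015 -0.017  0.001] rot [ 0.01  -0.009 -2.24 ]
[-0.099 -3.245  4.778  0.085] [0.361 0.434 0.754 0.02 ]
```

View pics/w5.png

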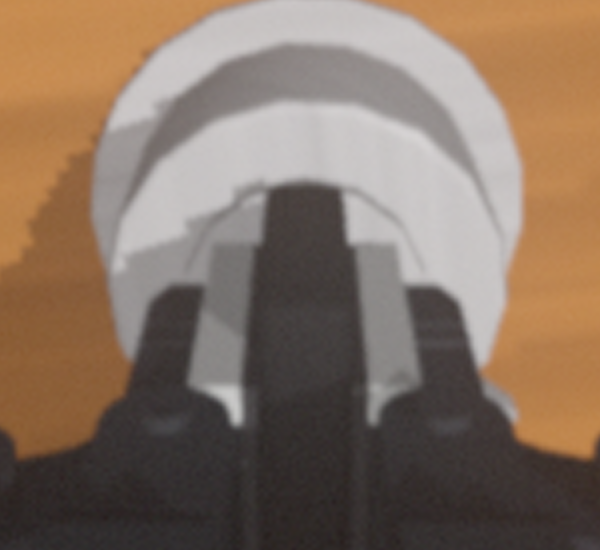

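The head is still square between the pads (edges 262–350 at y=240) and the collar sits on the mouth. There is no slip, so I'll continue.

>>> {"fn": "play_rows", "kwargs": {"dp": [[0,0.008,0],[0,0.008,0],[0,0.008,0]], "rot": [[0,0,0.15],[0,0,0.3],[0,0,0.3]]}}

```text
clock: 18.67
eef_pos: [534.0, -112.2, 152.1]
tcp_rot: [3.141, -0.001, -0.266]
contact_force: [0.7, -2.2, 4.8]
opening: 0.105
grasp_force: 59.7
```

```bash
cat > st.py <<'E'
from h import *
from rig import optics,telemetry
T=[]
for _ in range(5):
    optics.grab_frame("wrist");q=telemetry.sense();T.append([*q["contact_force"],*q["wrist_torque"]])
print(q["clock"].__round__(2),q["tcp_rot"].round(4),q["eef_pos"].round(1),np.mean(T,0).round(3))
E
python3 st.py
```

```text
18.92 [ 3.1411e+00 -1.2000e-03 -2.6530e-01] [ 534.  -112.2  152.1] [ 0.741 -2.995  5.065 -0.559 -0.149  0.142]
```

>>> {"fn": "play_rows", "kwargs": {"dp": [[0,0,0],[0,0,0]], "rot": [[0,0,0.15],[0,0,0.15]]}}

```text
clock: 19.08
eef_pos: [533.9, -112.1, 152.1]
tcp_rot: [3.141, -0.001, -0.282]
contact_force: [0.2, -3.8, 5.7]
opening: 0.104
grasp_force: 59.8
```

```bash
python3 st.py
```

```text
19.33 [ 3.1412e+00 -1.0000e-03 -2.8090e-01] [ 533.9 -112.1  152.1] [ 0.892 -3.838  5.35  -0.621 -0.179  0.231]
```

The stop is reached (torque rises 0.085→0.14→0.23 Nm). I'll relax the twist, release and retreat.

>>> {"fn": "play_rows", "kwargs": {"dp": [[0,0,-0.01],[0,0,-0.015],[0,0,-0.015]], "rot": [[0,0,-0.2],[0,0,-0.35],[0,0,-0.35]]}}

```text
clock: 19.58
eef_pos: [533.7, -112.0, 152.2]
tcp_rot: [3.141, -0.001, -0.243]
contact_force: [3.7, -3.5, -1.9]
opening: 0.107
grasp_force: 58.6
```

```bash
python3 st.py
```

```text
19.83 [ 3.1413e+00 -5.0000e-04 -2.4370e-01] [ 533.7 -112.   152.2] [ 3.299 -4.527 -1.759 -0.808 -0.693  0.132]
```

>>> {"fn": "play_rows", "kwargs": {"dp": [[0,0,0],[0,0,0],[0,0,0],[0,0,0],[0,0,0]], "rot": [[0,0,0],[0,0,0],[0,0,0],[0,0,0],[0,0,0]], "fingers": 0.5}}

```text
clock: 20.25
eef_pos: [533.2, -111.6, 152.4]
tcp_rot: [-3.141, 0.001, -0.245]
contact_force: [0.3, 0.1, 0.2]
opening: 0.502
grasp_force: 0.0
```

>>> {"fn": "play_rows", "kwargs": {"dp": [[0,0,0],[0,0,0],[0,0,-0.1],[0,0,-0.3],[0,0,-0.6]], "rot": [[0,0,0],[0,0,0],[0,0,0],[0,0,0],[0,0,0]]}}

```text
clock: 20.67
eef_pos: [532.9, -111.7, 176.5]
tcp_rot: [3.142, 0.002, -0.245]
contact_force: [-0.3, 1.3, 0.4]
opening: 0.5
grasp_force: 0.0
```

>>> {"fn": "play_rows", "kwargs": {"dp": [[0,0,-0.6],[0,0,-1.2],[-0.6,0,-1.8],[-1.2,0,-2],[-1.5,0,-2]], "rot": [[0,0,0],[0,0,0],[0,0,0],[0,0,0],[0,0,0]]}}

```text
clock: 21.08
eef_pos: [474.6, -97.1, 259.3]
tcp_rot: [-3.141, -0.003, -0.245]
contact_force: [0.2, -0.1, -0.1]
opening: 0.499
grasp_force: 0.0
```

```bash
python3 st.py
python3 - <<'E'
from h import *
from rig import optics,telemetry
s=telemetry.sense();f=optics.grab_frame("wrist");g=optics.grab_frame("top")["color"];
u=wproj(s,f,[533.8,-112,150])[0];print(u)
im=cv2.resize(f["color"][:,:,::-1],None,fx=3,fy=3,interpolation=cv2.INTER_CUBIC)
x0,y0=max(0,int(u[0]*3)-200),max(0,int(u[1]*3)-250)
a=im[y0:y0+500,x0:x0+400];b=cv2.resize(g[130:330,180:460,::-1],(400,286))
o=np.zeros((500,800,3),np.uint8);o[:a.shape[0],:a.shape[1]]=a;o[:286,400:]=b
cv2.imwrite("pics/end.png",o)
E
```

```text
21.33 [ 3.1416e+00 -1.0000e-04 -2.4460e-01] [475.9 -97.4 256.2] [-0.068 -0.014 -0.154 -0.01   0.    -0.002]
[320.1779695  121.42029902]
```

View pics/end.png

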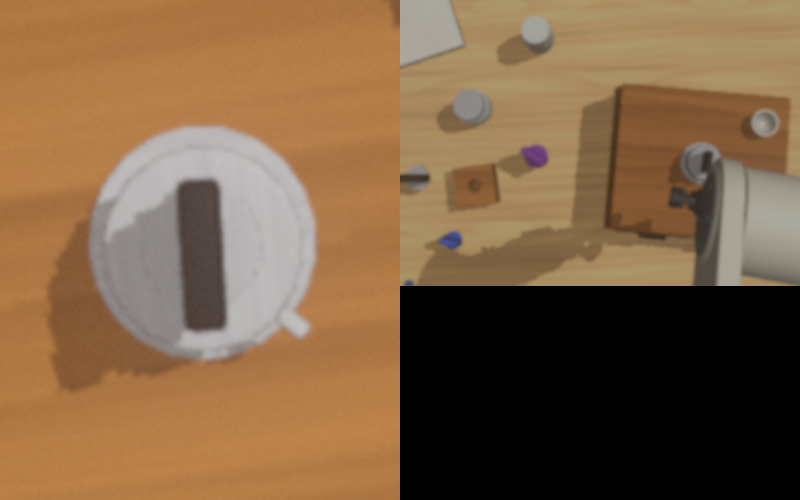

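Run:
```python
from h import *
from rig import optics,telemetry
s=telemetry.sense();f=optics.grab_frame("wrist")
for zt in (184,187): print(zt,keyfit(s,f,(533.8,-112),-.22,zt,20))
```

```text
184 (array([ 534.17205778, -111.90051257]), np.float64(-0.1832263094460436), 0.7952923681873073)
187 (array([ 534.31445854, -111.98154259]), np.float64(-0.18521970432620963), 0.7774390243902439)
```

The view shows the key upright and concentric in the lock, the fingers clear, and the stand empty. Jar, tin, dish and the other keys are where they were. Handing in.

```bash
python3 -c "
from rig import r
print(r.sign_off())"
```

```text
the job is handed in; nothing more can be done
None
```

The key is in the lock, turned clockwise to its stop and released, and the job was handed in at about 21 s; the stop was judged from the rise in wrist torque to about 0.23 N m, since the plug itself cannot be seen, and the other things appear undisturbed in the last top view.

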